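Close down the filling bench

TASK

Close down the bench for the night: set each cover on the pot it fits so that it sits seated and level, keeping the dust out, and slide every filling knife blade-first into the slotted block whose slot matches its blade's width, fully home with its handle up against the block. Keep the pots standing upright on the bench, and do not disturb the tin, the drill or the orange square.

Things in the scene. Friction and masses are not known exactly. Their poses are not given: they have to be found in the camera images.
- pot_large: large open round aluminium pot, 84 mm outside diameter, 65 mm tall, wall 3 mm (mouth 78 mm across), 0.45 kg, loose on the bench, empty. Origin: centre of its underside, z up.
- cover_large: large loose steel cover, 90 g: disc 90 mm across, 4 mm thick; under it a bevelled plug 73 mm across, 6 mm deep that drops into the large pot's mouth; on top a black knob 22 mm across, from 16 to 38 mm above the origin, on a thinner neck. Lies on its plug, knob up. Origin: centre of the plug's underside, z up; seated, it is 6 mm below the pot's rim.
- pot_small: small open round aluminium pot, 66 mm outside diameter, 55 mm tall, wall 3 mm (mouth 60 mm across), 0.45 kg, loose on the bench, empty. Origin: centre of its underside, z up.
- cover_small: small loose steel cover, 90 g: disc 72 mm across, 4 mm thick; under it a bevelled plug 55 mm across, 6 mm deep that drops into the small pot's mouth; on top a black knob 22 mm across, from 16 to 38 mm above the origin, on a thinner neck. Lies on its plug, knob up. Origin: centre of the plug's underside, z up; seated, it is 6 mm below the pot's rim.
- knife_narrow: narrow filling knife (may be absent), 0.12 kg, lying flat, either face up: wooden handle 100 mm long, 26 wide, 22 thick; then a stiff steel blade 80 mm long, 36 wide, 3 thick, in the handle's mid-plane. Origin: centre of mass, on the handle's axis, 35 mm behind the shoulder where the blade begins, 65 mm from the butt. x towards the blade, y across its width, z square to its face.
- knife_narrow_tip (a point): middle of the front edge of the narrow knife's blade, 115 mm along x from its origin; axes as the knife's.
- slot_narrow (a point): mouth of the slot for the narrow knife: a level slot 42 mm wide, 8 high, edged dark, right through a fixed wooden block 64 mm wide, 100 tall, 100 deep. The point is the middle of the mouth on the block's front face, 65 mm above the bench (block's top: 110). x points level into the slot, y across it, z up.
- knife_medium: medium filling knife (may be absent), 0.12 kg, lying flat, either face up: wooden handle 100 mm long, 26 wide, 22 thick; then a stiff steel blade 80 mm long, 52 wide, 3 thick, in the handle's mid-plane. Origin: centre of mass, on the handle's axis, 35 mm behind the shoulder where the blade begins, 65 mm from the butt. x towards the blade, y across its width, z square to its face.
- knife_medium_tip (a point): middle of the front edge of the medium knife's blade, 115 mm along x from its origin; axes as the knife's.
- slot_medium (a point): mouth of the slot for the medium knife: a level slot 58 mm wide, 8 high, edged dark, right through a fixed wooden block 80 mm wide, 100 tall, 100 deep. The point is the middle of the mouth on the block's front face, 65 mm above the bench (block's top: 110). x points level into the slot, y across it, z up.
- knife_wide: wide filling knife (may be absent), 0.12 kg, lying flat, either face up: wooden handle 100 mm long, 26 wide, 22 thick; then a stiff steel blade 80 mm long, 68 wide, 3 thick, in the handle's mid-plane. Origin: centre of mass, on the handle's axis, 35 mm behind the shoulder where the blade begins, 65 mm from the butt. x towards the blade, y across its width, z square to its face.
- knife_wide_tip (a point): middle of the front edge of the wide knife's blade, 115 mm along x from its origin; axes as the knife's.
- slot_wide (a point): mouth of the slot for the wide knife: a level slot 74 mm wide, 8 high, edged dark, right through a fixed wooden block 96 mm wide, 100 tall, 100 deep. The point is the middle of the mouth on the block's front face, 65 mm above the bench (block's top: 110). x points level into the slot, y across it, z up.
- rack: fixed 10 mm plank, 130 x 320 mm, on which the three slotted blocks stand side by side, 100 mm between centres, in changing order; it reaches 15 mm out in front of them. A blade goes in level until its handle meets the block (edge then 80 mm inside); let go, the knife stays, handle sticking out, drooping a little. Origin: centre of its underside, x into the slots.
- tin: bystander: closed tin with a yellow label, 90 mm across, 100 mm tall, on the bench. Origin: centre of its underside. Leave alone.
- drill: bystander: cordless drill lying on its side, about 200 by 170 mm, 60 mm high. Origin: its middle, on the bench. Leave alone.
- square: bystander: orange rafter square lying on the bench, 180 mm. Origin: its middle, on the bench. Leave alone.

How it is judged:
At the end, for the whole second after the job is handed in: Each cover on its pot: within 6 mm of centred, 3 mm of seated height, level within 3 degrees; pots upright on the bench; each knife present: 72 of its blade's 80 mm or more inside the slot of its width, in line within 8 degrees; all at rest and let go (horizontal distance between cover_large and pot_large below 0.006 m and z of cover_large in the frame of pot_large between 0.056 and 0.062 m and angle between each of cover_large, pot_large, cover_small, pot_small's own z axis and vertical below 0.05 rad and height (world z) of each of pot_large, pot_small below 0.006 m and linear speed of each of cover_large, cover_small, knife_narrow, knife_medium, knife_wide below 0.02 m/s and horizontal distance between cover_small and pot_small below 0.006 m and z of cover_small in the frame of pot_small between 0.046 and 0.052 m and x of knife_narrow_tip in the frame of slot_narrow above 0.072 m and y of knife_narrow_tip in the frame of slot_narrow between -0.007 and 0.007 m and z of knife_narrow_tip in the frame of slot_narrow between -0.006 and 0.006 m and angle between the x axis of knife_narrow and the x axis of slot_narrow, either way round below 0.15 rad and x of knife_medium_tip in the frame of slot_medium above 0.072 m and y of knife_medium_tip in the frame of slot_medium between -0.007 and 0.007 m and z of knife_medium_tip in the frame of slot_medium between -0.006 and 0.006 m and angle between the x axis of knife_medium and the x axis of slot_medium, either way round below 0.15 rad and x of knife_wide_tip in the frame of slot_wide above 0.072 m and y of knife_wide_tip in the frame of slot_wide between -0.007 and 0.007 m and z of knife_wide_tip in the frame of slot_wide between -0.006 and 0.006 m and angle between the x axis of knife_wide and the x axis of slot_wide, either way round below 0.15 rad); the robot touches nothing.
It fails at once if a bystander (tin, drill, square) was shifted more than 40 mm (distance of any of tin, drill, square from where it was at the start of the episode above 0.04 m).
It fails at once if a pot was tipped over (angle between any of pot_large, pot_small's own z axis and vertical above 0.7 rad).
Of knife_narrow, knife_medium, knife_wide only 2 to 3 are there at a start; the rules pass over those that are not, and their reading is None.
At some moment in a run one of cover_large, cover_small, knife_narrow, knife_medium, knife_wide may be knocked a few centimetres aside while the robot is not near it.
It also fails if it takes over 210 s, if anything falls off the work surface, if the arm or the gripper's body presses on something with over 40 N, if the wrist force passes 120 N, or if a joint passes its speed limit or range.

ROBOT

A 6-joint arm with a two-finger parallel gripper is mounted at the origin on the work surface. World frame = base frame: x ahead of the robot, y to its left, z up, the work surface at z = 0. Lengths are in m, angles in rad, forces in N, time in s.
With the tool pointing down it reaches from about 0.25 to 0.775 m from the base axis. Payload 4 kg.
Tool frame: the origin (TCP) lies midway between the tips of the shut fingers; the grasp point (between the pads) lies 19 mm behind it; z points along the fingers, y is the line along which they close (so a half turn about z gives the same grasp; the last joint's range is limited). The gripper opens to 94 mm and grips with 3 to 60 N. Pads are 16 mm wide; open, the fingers measure 119 mm over their backs; the gripper's body (75 mm by 177 mm) begins 78 mm behind the grasp point.
Start: joints at [-1.303, 0.087, 1.371, -0, 1.684, -0.103], TCP at [0.199, -0.513, 0.206] pointing down, gripper open.
Joint ranges: [-3.1, 3.1], [-0.76, 2.03], [0.27, 2.55], [-1.08, 4.22], [0.17, 2.65], [-2.57, 2.57]. Speed limits (rad/s): [2.79, 2.79, 3.14, 3.14, 3.14, 3.14].

INTERFACE

Orientations are given as a 3x3 rotation matrix whose columns are the frame's x, y, z axes.
In Python, from cell import get_state, grab_frame, hand_in, cut_out, pinpoint gives the robot as it stands.
- The arm moves only by the tool carry_out, never from a script. Its argument "motion" is one flat list of numbers, 7 for each row, row after row: the shift along the world's x, y, z each as a share of 0.12 m, from -1 to 1, then the turn, a rotation vector about the world's x, y, z each as a share of 1.5 rad, from -1 to 1, then the closure, from -1 (fully open) to 1 (shut). In form: [dx, dy, dz, wx, wy, wz, gripper, dx, dy, dz, wx, wy, wz, gripper, ...]. A call has 1 to 12 rows; each row is the pose to reach, as a shift and turn from the pose commanded when the call began; what a row does not reach only later rows make up. A row lasts 1/8 s, in which the tool goes at most 62.5 mm and 10.7 degrees, less where a joint would pass 70% of its speed; a pose out of reach is approached as far as the arm can. A call with a number of a shift or a turn outside -1 to 1 is refused whole. A call with a gripper value outside its range is refused whole. The fingers move at their own pace and stop on an object; the grip force is fixed at half the most. Time passes only in rows, so rows that repeat a pose let the fingers close. It gives the time, the measured TCP pose, the force, the opening and the grip force at its end, in the units of the state.
- get_state(): the state, without advancing time (a new reading comes with each control period).
- grab_frame(name): name is "side" or "top" or "wrist"; returns a dict with "pixels" (420x560x3 uint8, red, green, blue), "mtx" (3x3 intrinsics, pixels), "k1" (the pictures are not rectified: a ray, as slopes to the right and down, at radius r is drawn at 1 + k1 r^2 times it, then the intrinsics apply), "extrinsics" (4x4, takes a point from world to camera coordinates). Camera axes: x right, y down, z forward; pixel columns grow to the right and rows downward; lengths in m; the calibration is good to about 2 mm. A picture is of the moment at which its call begins. There is no depth.
- hand_in(): hands the job in; it is judged then, once.
Trained networks look in a picture, given as the dict that the camera call returned (one of the last four; its "shot" number tells which), for a name from the list of things; names that differ only in an ending like _2 or _b are one class to them, and where a whole thing is asked for, a point or a joint stands for the part that bears it (a point fixed in the world has none). Each returns a list of dicts, best first, with "p" (0 to 1); they miss things now and then, are a little off and sometimes report something else, mostly with a low value. They report only what shows in the picture. A call takes as long as a camera call.
- cut_out(picture, label): "mask" (420x560 bool, what is visible of it) and "point" ([column, row] in pixels, amid what is visible of it).
- pinpoint(picture, label): "point" ([column, row] in pixels: a listed point, or the origin of a listed thing).
The state is a dict: "time": time; "joint_positions": joint angles; "joint_vel": joint speeds; "joint_efforts": joint torques, N m; "eef_pos": TCP position; "tcp_rot": TCP orientation; "force": force on the tool from outside, world axes, zero at the start; "torque": the same for the moment, N m; "gripper_width": opening from 0.0 (shut) to 1.0 (fully open); "grasp_force": force on a finger pad.
Only numpy, scipy, OpenCV 4.12 (cv2) and the standard library are available. Lean on these libraries where they do the work, as an engineer would, in place of code of your own. Each camera call takes 0.05 s, during which the arm holds its last target. There are 200 camera calls.

## Working session

There is one attempt and no reset: what is moved stays moved. The work goes in short steps, Python scripts to look and compute and a tool call to move; the robot and the scene stay as the last step left them, time stands still between calls to the robot, and variables do not carry over. Pictures are saved under pics/ and viewed, at most 14 in all, crops included, and the job is handed in when it is done.

Besides the shell and the picture viewer there is one more tool, called after ">>>" as a command line: name --argument value ..., lists and objects as JSON in quotes. carry_out: Moves the arm, as the interface text tells. Shift numbers are shares of 0.12 m and turn numbers shares of 1.5 rad, none past 1 either way. Its arguments: {"type":"object","properties":{"motion":{"type":"array","items":{"type":"number"}}},"required":["motion"]}

```bash
mkdir -p pics; cat > h.py <<'E'
import numpy as np, cv2
from cell import *
def ray(f,p):
    K=np.array(f["mtx"]);E=np.array(f["extrinsics"])
    d=(np.array(p)-K[:2,2])/[K[0,0],K[1,1]]
    u=d.copy()
    for _ in range(20): u=d/(1+f["k1"]*(u@u))
    R=E[:3,:3];return -R.T@E[:3,3], R.T@np.array([u[0],u[1],1])
def at(f,p,z):
    o,r=ray(f,p);return o+r*(z-o[2])/r[2]
def proj(f,X):
    E=np.array(f["extrinsics"]);K=np.array(f["mtx"]);c=E[:3,:3]@np.array(X)+E[:3,3]
    u=c[:2]/c[2];u=u*(1+f["k1"]*(u@u));return u*[K[0,0],K[1,1]]+K[:2,2]
def save(f,n): cv2.imwrite(f"pics/{n}.png",cv2.cvtColor(f["pixels"],cv2.COLOR_RGB2BGR))
Z=dict(pot_large=0,cover_large=0,pot_small=0,cover_small=0,knife_narrow=.011,knife_medium=.011,knife_wide=.011,knife_narrow_tip=.011,knife_medium_tip=.011,knife_wide_tip=.011,slot_narrow=.065,slot_medium=.065,slot_wide=.065,rack=0,tin=0,drill=0,square=0)
def find(f,names=Z):
    for n in names:
        r=pinpoint(f,n)[:2]
        print(n,[(round(q["p"],2),np.round(q["point"]).tolist(),np.round(at(f,q["point"],Z[n]),3)[:2].tolist()) for q in r])
E
python3 - <<'E'
from h import *
for c in("top","side"):
    f=grab_frame(c);save(f,c+"0");print(c,np.round(ray(f,[280,210]),2).tolist());find(f)
print(get_state())
E
```

```text
top [[0.24, -0.02, 1.56], [0.22, 0.0, -0.98]]
pot_large [(0.62, [384.0, 230.0], [0.518, -0.409]), (0.55, [284.0, 190.0], [0.662, -0.033])]
cover_large [(0.62, [325.0, 194.0], [0.652, -0.188]), (0.22, [360.0, 244.0], [0.463, -0.319])]
pot_small [(0.54, [352.0, 210.0], [0.589, -0.29])]
cover_small [(0.37, [288.0, 247.0], [0.445, -0.054])]
knife_narrow []
knife_medium [(0.95, [353.0, 275.0], [0.349, -0.29])]
knife_wide [(0.72, [291.0, 246.0], [0.449, -0.064]), (0.71, [209.0, 201.0], [0.609, 0.247])]
knife_narrow_tip []
knife_medium_tip [(0.74, [366.0, 244.0], [0.464, -0.338]), (0.16, [180.0, 217.0], [0.542, 0.352])]
knife_wide_tip [(0.96, [301.0, 218.0], [0.552, -0.1])]
slot_narrow [(0.7, [180.0, 214.0], [0.545, 0.338])]
slot_medium [(0.71, [235.0, 203.0], [0.59, 0.145])]
slot_wide [(0.63, [208.0, 208.0], [0.57, 0.238])]
rack [(0.7, [207.0, 201.0], [0.611, 0.257])]
tin [(0.91, [260.0, 161.0], [0.775, 0.062]), (0.62, [119.0, 226.0], [0.505, 0.577])]
drill [(0.97, [118.0, 228.0], [0.499, 0.58])]
square [(0.98, [442.0, 245.0], [0.468, -0.619])]
side [[-0.22, 1.09, 1.05], [0.47, -0.66, -0.5
[... 1196 characters left out ...]
569e-01]), 'joint_vel': array([-1.04718364e-03,  4.03965845e-04,  2.48950291e-03,  1.27291303e-03,
        1.85348117e-04, -1.46551818e-05]), 'joint_efforts': array([-2.07119733e-04, -3.40032005e+01, -3.02589440e+01,  7.17055332e-02,
        2.37525324e-02,  4.78674338e-06]), 'eef_pos': array([ 0.19929634, -0.51262846,  0.20549235]), 'tcp_rot': array([[ 9.32042022e-01,  3.62350202e-01,  2.73212547e-06],
       [ 3.62350202e-01, -9.32042021e-01, -4.61549582e-05],
       [-1.41778027e-05,  4.40083468e-05, -9.99999999e-01]]), 'force': array([-0.33831126, -0.0478662 ,  0.15686068]), 'torque': array([-0.00594251,  0.03252391,  0.02504235]), 'grasp_force': 0.0, 'gripper_width': 0.9984877145824635}
```

View pics/top0.png

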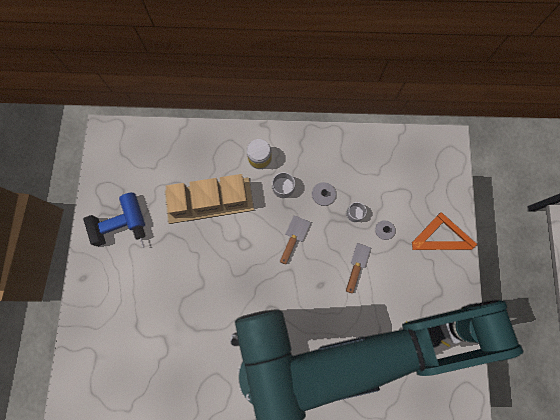

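View pics/side0.png

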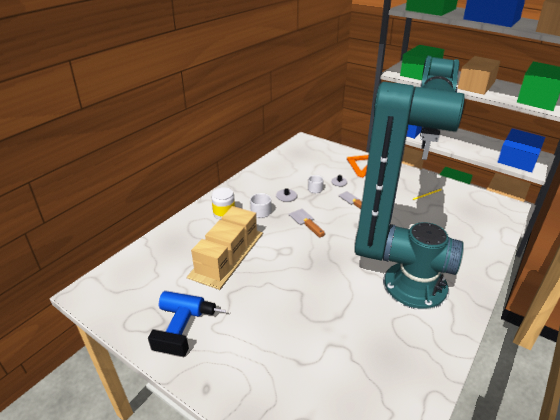

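The top view shows two knives: the wide one (handle at 290,248, blade at 298,228) and a narrower one (355,275). It also shows the large pot at (284,185), large cover (324,194), small pot (358,212) and small cover (385,230). The rack is at the left with its slots facing the robot. I'll move over the bench for a wrist view.

>>> carry_out --motion '[0.58,0.87,0.54,0,0,-0.17,-1,0.58,0.87,0.54,0,0,-0.17,-1,0.58,0.87,0.54,0,0,-0.17,-1]'

```text
time: 2.17
eef_pos: [0.2706, -0.4071, 0.2734]
tcp_rot: [[0.993, 0.119, 0.003], [0.119, -0.993, -0.005], [0.002, 0.005, -1.0]]
force: [0.6, -1.0, -0.0]
gripper_width: 0.999
grasp_force: 0.0
```

>>> carry_out --motion '[0.58,0.87,0.54,0,0,-0.17,-1,0.58,0.87,0.54,0,0,-0.17,-1,0.58,0.87,0.54,0,0,-0.17,-1]'

```text
time: 2.55
eef_pos: [0.3397, -0.3028, 0.337]
tcp_rot: [[0.991, -0.136, 0.002], [-0.136, -0.991, -0.003], [0.003, 0.003, -1.0]]
force: [0.6, -0.7, 0.4]
gripper_width: 1.001
grasp_force: 0.0
```

>>> carry_out --motion '[0.58,0.87,0.54,0,0,-0.17,-1,0.58,0.87,0.54,0,0,-0.17,-1,0.58,0.87,0.54,0,0,-0.17,-1,0.58,0.87,0.54,0,0,-0.17,-1]'

```text
time: 3.05
eef_pos: [0.4087, -0.1997, 0.3997]
tcp_rot: [[0.924, -0.382, -0.0], [-0.382, -0.924, -0.001], [0.0, 0.001, -1.0]]
force: [0.4, -0.1, -0.9]
gripper_width: 1.0
grasp_force: 0.0
```

```bash
python3 - <<'E'
from h import *
f=grab_frame("wrist");save(f,"w1");print(np.round(ray(f,[280,210]),3).tolist());find(f)
for c in[(0,0),(559,0),(0,419),(559,419)]:print(np.round(at(f,c,0),2))
s=get_state();print(s["time"],s["eef_pos"],s["joint_positions"])
E
```

```text
[[0.477, -0.227, 0.579], [-0.235, 0.079, -0.969]]
pot_large [(0.78, [107.0, 52.0], [0.673, -0.029])]
cover_large [(0.68, [203.0, 25.0], [0.649, -0.183])]
pot_small [(0.43, [342.0, 181.0], [0.343, -0.295])]
cover_small [(0.59, [373.0, 50.0], [0.517, -0.409])]
knife_narrow [(0.51, [19.0, 6.0], [0.783, 0.061])]
knife_medium [(0.93, [344.0, 179.0], [0.347, -0.298])]
knife_wide [(0.72, [15.0, 4.0], [0.788, 0.066]), (0.57, [186.0, 180.0], [0.444, -0.057])]
knife_narrow_tip []
knife_medium_tip [(0.66, [339.0, 105.0], [0.46, -0.33]), (0.57, [182.0, 104.0], [0.554, -0.105])]
knife_wide_tip [(0.66, [181.0, 105.0], [0.555, -0.103])]
slot_narrow []
slot_medium [(0.78, [15.0, 153.0], [0.584, 0.145])]
slot_wide []
rack [(0.71, [510.0, 28.0], [0.47, -0.62]), (0.23, [344.0, 183.0], [0.338, -0.297])]
tin [(0.58, [19.0, 6.0], [0.789, 0.067])]
drill []
square [(0.92, [509.0, 28.0], [0.47, -0.619])]
[0.81 0.09 0.  ]
[ 0.48 -0.71  0.  ]
[0.14 0.55 0.  ]
[-0.32 -0.56  0.  ]
3.95 [ 0.40810897 -0.19939568  0.39996331] [-5.79328057e-01 -8.13669314e-02  1.15372485e+00 -1.18077837e-04
  2.06911046e+00  1.38548099e+00]
```

View pics/w1.png

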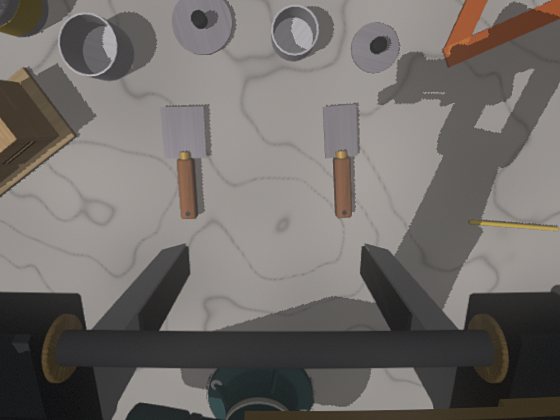

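The wrist view shows the wide knife (blade 185,132), the medium knife (blade 341,130; blade width about 50 mm), large pot (88,45), large cover (203,22), small pot (295,30) and small cover (376,47). Next I'll fit outline models to the masks to refine these poses.

```bash
cat >> h.py <<'E'
from scipy.optimize import minimize
def circ(r,z): a=np.linspace(0,2*np.pi,48,endpoint=False);return np.c_[r*np.cos(a),r*np.sin(a),0*a+z]
def box(x0,x1,y,z0,z1): return np.array([[x,s*y,z] for x in(x0,x1) for s in(1,-1) for z in(z0,z1)])
def parts(n,z0=0):
    if n=="pot_large":return [np.r_[circ(.042,0),circ(.042,.065)]]
    if n=="pot_small":return [np.r_[circ(.033,0),circ(.033,.055)]]
    if n[:5]=="cover":
        r=.045 if n=="cover_large" else .036
        return [np.r_[circ(r,z0+.006),circ(r,z0+.01)],np.r_[circ(.011,z0+.016),circ(.011,z0+.038)]]
    w=dict(knife_narrow=.018,knife_medium=.026,knife_wide=.034)[n]
    return [box(-.065,.035,.013,0,.022),box(.035,.115,w,.0095,.0125)]
def fit(f,n,g,z0=0):
    """g: guess [x,y(,yaw)]"""
    c=[q for q in cut_out(f,n) if np.linalg.norm(at(f,q["point"],.02)[:2]-g[:2])<.09]
    if not c: return None
    m=c[0]["mask"].astype(np.float32);P=parts(n,z0);g=np.array(g,float)
    rows,cols=np.where(m);r0,r1=max(rows.min()-30,0),rows.max()+30;c0,c1=max(cols.min()-30,0),cols.max()+30
    mm=m[r0:r1,c0:c1];S=4;mm=cv2.resize(mm,None,fx=S,fy=S,interpolation=cv2.INTER_NEAREST)
    def cost(d):
        v=g+d;a=v[2] if len(v)>2 else 0;R=np.array([[np.cos(a),-np.sin(a),0],[np.sin(a),np.cos(a),0],[0,0,1]])
        im=np.zeros_like(mm)
        for p in P:
            X=p@R.T+[v[0],v[1],0]
            px=np.array([proj(f,x) for x in X])
            px=((px+.5-[c0,r0])*S-.5)
            h=cv2.convexHull((px*16).astype(np.int32))
            cv2.fillConvexPoly(im,h,1.0,shift=4)
        return 1-(im*mm).sum()/np.maximum(im,mm).sum()
    k=len(g);best=None
    for sc in(.015,.004):
        s=np.vstack([np.zeros(k)]+[np.eye(k)[i]*(sc if i<2 else sc*10) for i in range(k)])+(0 if best is None else best.x)
        best=minimize(cost,s[0],method="Nelder-Mead",options=dict(initial_simplex=s,xatol=1e-4,fatol=1e-4,maxiter=120))
    return np.round(g+best.x,4).tolist(),"iou",round(1-best.fun,3),"p",round(c[0]["p"],2)
G=dict(pot_large=[.665,-.03],cover_large=[.651,-.187],pot_small=[.585,-.293],cover_small=[.517,-.409],knife_medium=[.347,-.293,-.36],knife_wide=[.446,-.06,-.41])
E
python3 - <<'E'
from h import *
for c in("wrist","top"):
    f=grab_frame(c)
    for n in G: print(c,n,fit(f,n,np.array(G[n])))
E
```

```text
wrist pot_large ([0.6709, -0.0301], 'iou', np.float64(0.96), 'p', 0.92)
wrist cover_large ([0.6508, -0.1826], 'iou', np.float64(0.978), 'p', 0.88)
wrist pot_small ([0.5782, -0.3001], 'iou', np.float64(0.962), 'p', 0.92)
wrist cover_small ([0.5184, -0.4097], 'iou', np.float64(0.976), 'p', 0.94)
wrist knife_medium ([0.3504, -0.2949, -0.3116], 'iou', np.float64(0.947), 'p', 0.95)
wrist knife_wide ([0.4457, -0.0597, -0.386], 'iou', np.float64(0.936), 'p', 0.64)
top pot_large ([0.672, -0.0288], 'iou', np.float64(0.947), 'p', 0.56)
top cover_large ([0.6504, -0.1813], 'iou', np.float64(0.956), 'p', 0.92)
top pot_small None
top cover_small None
top knife_medium ([0.3571, -0.2753, -0.5518], 'iou', np.float64(0.274), 'p', 0.7)
top knife_wide ([0.4451, -0.0585, -0.3896], 'iou', np.float64(0.919), 'p', 0.67)
```

>>> carry_out --motion '[0.46,-0.88,-1,0,0,0,0,0.46,-0.88,-1,0,0,0,0,0.46,-0.88,-1,0,0,0,0]'

```text
time: 5.03
eef_pos: [0.4633, -0.3061, 0.277]
tcp_rot: [[0.923, -0.385, -0.002], [-0.385, -0.923, 0.002], [-0.003, -0.001, -1.0]]
force: [0.7, 0.7, 0.4]
gripper_width: 0.716
grasp_force: 0.0
```

>>> carry_out --motion '[0.46,-0.88,-0.9,0,0,0,0,0.46,-0.88,-0.9,0,0,0,0,0.46,-0.88,-0.9,0,0,0,0,0.46,-0.88,-0.9,0,0,0,0,0.46,-0.88,-0.9,0,0,0,0]'

```text
time: 5.65
eef_pos: [0.5187, -0.4103, 0.1732]
tcp_rot: [[0.923, -0.384, 0.001], [-0.384, -0.923, -0.001], [0.001, 0.0, -1.0]]
force: [0.5, 0.5, 0.2]
gripper_width: 0.498
grasp_force: 0.0
```

```bash
python3 - <<'E'
from h import *
f=grab_frame("wrist");save(f,"w2")
for n in G: print(n,fit(f,n,np.array(G[n])))
s=get_state();print(s["time"],s["eef_pos"])
E
```

```text
pot_large None
cover_large ([0.6507, -0.1823], 'iou', np.float64(0.984), 'p', 0.59)
pot_small ([0.5783, -0.3005], 'iou', np.float64(0.947), 'p', 0.72)
cover_small ([0.5193, -0.4093], 'iou', np.float64(0.961), 'p', 0.67)
knife_medium ([0.3508, -0.296, -0.3435], 'iou', np.float64(0.514), 'p', 0.75)
knife_wide ([0.4473, -0.0597, -0.39], 'iou', np.float64(0.551), 'p', 0.89)
6.0 [ 0.51869766 -0.41037238  0.17330571]
```

View pics/w2.png

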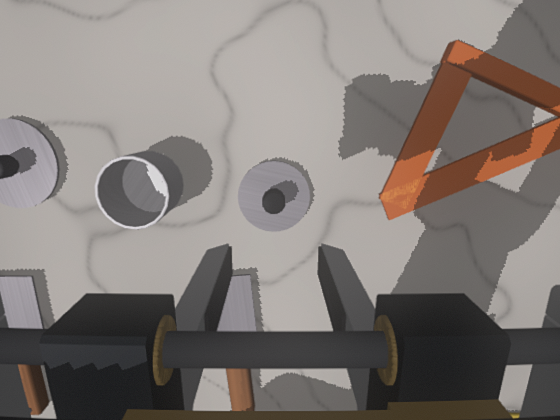

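The small cover is centred at (274,195) and the fingers straddle its column. I'll descend and grip the knob.

>>> carry_out --motion '[0,0.01,-0.9,0,0,0,0,0,0.01,-0.9,0,0,0,0,0,0.01,-0.9,0,0,0,0]'

```text
time: 6.38
eef_pos: [0.5158, -0.4068, 0.0588]
tcp_rot: [[0.923, -0.384, -0.008], [-0.384, -0.923, 0.007], [-0.01, -0.004, -1.0]]
force: [0.2, -0.1, -0.8]
gripper_width: 0.5
grasp_force: 0.0
```

>>> carry_out --motion '[0,0,-0.2,0,0,0,0,0,0,-0.4,0,0,0,0,0,0,-0.4,0,0,0,1,0,0,-0.4,0,0,0,1,0,0,-0.4,0,0,0,1,0,0,-0.4,0,0,0,1,0,0,-0.4,0,0,0,1,0,0,-0.4,0,0,0,1]'

```text
time: 7.38
eef_pos: [0.5198, -0.4104, 0.0187]
tcp_rot: [[0.923, -0.384, 0.003], [-0.384, -0.923, -0.003], [0.004, 0.001, -1.0]]
force: [0.0, 1.3, 5.5]
gripper_width: 0.226
grasp_force: 30.0
```

>>> carry_out --motion '[0,0,0.4,0,0,0,1,0,0,0.75,0,0,0,1,0,0,0.75,0,0,0,1,0,0,0.75,0,0,0,1]'

```text
time: 7.88
eef_pos: [0.5179, -0.409, 0.1046]
tcp_rot: [[0.923, -0.384, -0.002], [-0.384, -0.923, 0.001], [-0.002, -0.001, -1.0]]
force: [-0.6, 0.1, -1.9]
gripper_width: 0.23
grasp_force: 30.0
```

>>> carry_out --motion '[0.25,0.45,0,0,0,0,1,0.495,0.91,0,0,0,0,1,0.495,0.91,0,0,0,0,1,0.495,0.91,0,0,0,0,1,0.495,0.91,0,0,0,0,1,0.495,0.91,0,0,0,0,1,0.495,0.91,0,0,0,0,1]'

```text
time: 8.75
eef_pos: [0.5775, -0.3012, 0.1059]
tcp_rot: [[0.923, -0.385, -0.0], [-0.385, -0.923, -0.0], [-0.0, 0.0, -1.0]]
force: [0.3, 0.5, -0.5]
gripper_width: 0.226
grasp_force: 30.0
```

```bash
python3 - <<'E'
from h import *
for c in("wrist","side","top"):
    f=grab_frame(c);s=get_state();z=s["eef_pos"][2]-.0187
    if c=="wrist":save(f,"w3")
    for n in ("cover_small","pot_small"): print(c,n,fit(f,n,np.array([.578,-.3003]),z if n[0]=="c" else 0))
print(s["eef_pos"],s["gripper_width"])
E
```

```text
wrist cover_small ([0.5764, -0.3006], 'iou', np.float64(0.727), 'p', 0.76)
wrist pot_small ([0.578, -0.2997], 'iou', np.float64(0.251), 'p', 0.66)
side cover_small None
side pot_small ([0.581, -0.3112], 'iou', np.float64(0.743), 'p', 0.67)
top cover_small ([0.5686, -0.2937], 'iou', np.float64(0.484), 'p', 0.58)
top pot_small None
[ 0.57792235 -0.30025697  0.10598895] 0.22706273320141093
```

View pics/w3.png

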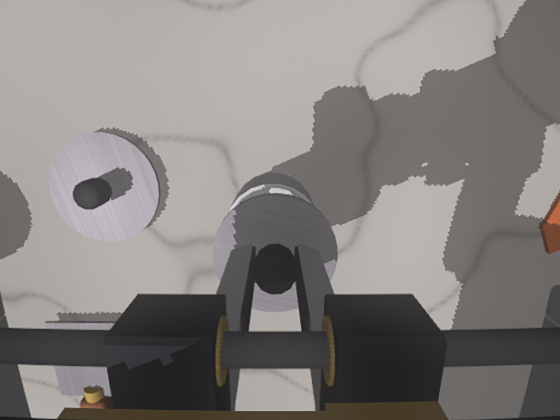

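The cover hangs level over the small pot (275,235), with the pot's back rim showing at (272,190). I'll lower it.

>>> carry_out --motion '[0,0,-0.15,0,0,0,1,0,0,-0.22,0,0,0,1,0,0,-0.25,0,0,0,1,0,0,-0.28,0,0,0,1,0,0,-0.31,0,0,0,1,0,0,-0.32,0,0,0,1,0,0,-0.32,0,0,0,1,0,0,-0.32,0,0,0,1]'

```text
time: 10.2
eef_pos: [0.5781, -0.3003, 0.0678]
tcp_rot: [[0.923, -0.384, 0.0], [-0.384, -0.923, -0.0], [0.001, 0.0, -1.0]]
force: [0.3, 0.4, -0.5]
gripper_width: 0.228
grasp_force: 30.0
```

>>> carry_out --motion '[0,0,-0.005,0,0,0,0.3,0,0,-0.005,0,0,0,0.3,0,0,-0.005,0,0,0,0,0,0,0.3,0,0,0,0,0,0,0.9,0,0,0,0,0,0,0.9,0,0,0,0]'

```text
time: 10.95
eef_pos: [0.5804, -0.3018, 0.1826]
tcp_rot: [[0.923, -0.384, 0.01], [-0.384, -0.923, -0.006], [0.012, 0.002, -1.0]]
force: [-0.3, 0.4, 0.3]
gripper_width: 0.5
grasp_force: 0.0
```

>>> carry_out --motion '[0.3,0.5,0,0,0,0,0,0.605,0.983,0,0,0,0,0,0.605,0.983,0,0,0,0,0,0.605,0.983,0,0,0,0,0,0.605,0.983,0,0,0,0,0,0.605,0.983,0,0,0,0,0]'

```text
time: 11.7
eef_pos: [0.6498, -0.184, 0.1755]
tcp_rot: [[0.922, -0.386, -0.0], [-0.386, -0.922, -0.0], [-0.0, 0.0, -1.0]]
force: [0.6, -0.2, -0.7]
gripper_width: 0.505
grasp_force: 0.0
```

```bash
python3 - <<'E'
from h import *
f=grab_frame("wrist");save(f,"w4")
for n,g in G.items():
    if n=="cover_small": g=[.578,-.3]
    print(n,fit(f,n,np.array(g),.049 if n=="cover_small" else 0))
s=get_state();print(s["time"],s["eef_pos"])
E
```

```text
pot_large ([0.6715, -0.0296], 'iou', np.float64(0.966), 'p', 0.63)
cover_large ([0.6507, -0.1818], 'iou', np.float64(0.984), 'p', 0.97)
pot_small ([0.6154, -0.2751], 'iou', np.float64(0.2), 'p', 0.57)
cover_small ([0.577, -0.2999], 'iou', np.float64(0.977), 'p', 0.72)
knife_medium None
knife_wide None
12.05 [ 0.65038901 -0.1826021   0.17558213]
```

View pics/w4.png

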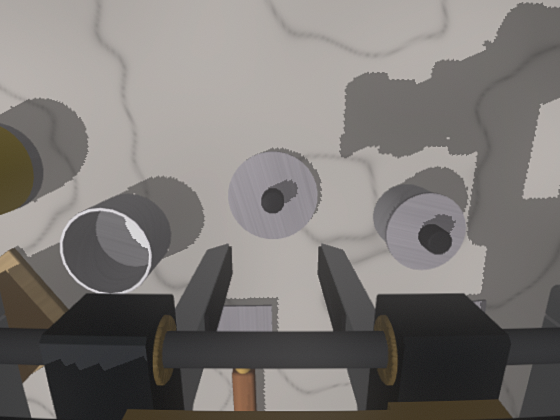

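The small cover sits seated on its pot at (425,228), with the fit agreeing at seated height. The large cover is centred at (272,195), so I'll grip it and carry it over.

>>> carry_out --motion '[0,0.005,-0.9,0,0,0,0,0,0.005,-0.9,0,0,0,0,0,0.005,-0.9,0,0,0,0]'

```text
time: 12.42
eef_pos: [0.647, -0.1804, 0.0619]
tcp_rot: [[0.923, -0.384, -0.01], [-0.384, -0.923, 0.004], [-0.011, 0.001, -1.0]]
force: [-0.3, 0.3, 1.8]
gripper_width: 0.502
grasp_force: 0.0
```

>>> carry_out --motion '[0,0,-0.2,0,0,0,0,0,0,-0.41,0,0,0,0,0,0,-0.41,0,0,0,0,0,0,-0.41,0,0,0,1,0,0,-0.41,0,0,0,1,0,0,-0.41,0,0,0,1,0,0,-0.41,0,0,0,1,0,0,-0.41,0,0,0,1]'

```text
time: 13.42
eef_pos: [0.6514, -0.182, 0.02]
tcp_rot: [[0.923, -0.384, 0.002], [-0.384, -0.923, -0.001], [0.003, 0.0, -1.0]]
force: [-0.9, 0.3, 6.2]
gripper_width: 0.232
grasp_force: 30.0
```

>>> carry_out --motion '[0,0,0.4,0,0,0,1,0,0,0.85,0,0,0,1,0,0,0.85,0,0,0,1,0,0,0.85,0,0,0,1]'

```text
time: 13.92
eef_pos: [0.6498, -0.1814, 0.1188]
tcp_rot: [[0.923, -0.384, -0.002], [-0.384, -0.923, 0.001], [-0.002, 0.0, -1.0]]
force: [-0.2, -0.0, -1.3]
gripper_width: 0.225
grasp_force: 30.0
```

>>> carry_out --motion '[0.04,0.3,0,0,0,0,1,0.087,0.635,0,0,0,0,1,0.087,0.635,0,0,0,0,1,0.087,0.635,0,0,0,0,1]'

```text
time: 14.42
eef_pos: [0.6597, -0.1055, 0.1176]
tcp_rot: [[0.923, -0.384, -0.004], [-0.384, -0.923, 0.0], [-0.004, 0.001, -1.0]]
force: [-0.6, 1.3, -1.0]
gripper_width: 0.227
grasp_force: 30.0
```

>>> carry_out --motion '[0.04,0.3,0,0,0,0,1,0.087,0.632,0,0,0,0,1,0.087,0.632,0,0,0,0,1,0.087,0.632,0,0,0,0,1,0.087,0.632,0,0,0,0,1,0.087,0.632,0,0,0,0,1]'

```text
time: 15.18
eef_pos: [0.6713, -0.0309, 0.1202]
tcp_rot: [[0.923, -0.386, -0.0], [-0.386, -0.923, -0.0], [-0.0, 0.0, -1.0]]
force: [0.0, -0.2, -0.6]
gripper_width: 0.223
grasp_force: 30.0
```

>>> carry_out --motion '[0,0,-0.15,0,0,0,1,0,0,-0.22,0,0,0,1,0,0,-0.26,0,0,0,1,0,0,-0.29,0,0,0,1,0,0,-0.32,0,0,0,1,0,0,-0.345,0,0,0,1,0,0,-0.345,0,0,0,1,0,0,-0.345,0,0,0,1]'

```text
time: 16.18
eef_pos: [0.6715, -0.0296, 0.0791]
tcp_rot: [[0.923, -0.384, 0.0], [-0.384, -0.923, -0.0], [0.0, 0.0, -1.0]]
force: [-0.4, 0.5, -1.6]
gripper_width: 0.229
grasp_force: 30.0
```

>>> carry_out --motion '[0,0,-0.005,0,0,0,0.3,0,0,-0.005,0,0,0,0.3,0,0,-0.005,0,0,0,0,0,0,0.3,0,0,0,0,0,0,0.9,0,0,0,0,0,0,0.9,0,0,0,0]'

```text
time: 16.92
eef_pos: [0.6741, -0.03, 0.1942]
tcp_rot: [[0.923, -0.384, 0.012], [-0.384, -0.923, -0.002], [0.012, -0.003, -1.0]]
force: [0.2, 0.0, 0.5]
gripper_width: 0.499
grasp_force: 0.0
```

>>> carry_out --motion '[-1,0.2,0.7,0,0,0,0,-1,0.2,0.7,0,0,0,0,-1,0.2,0.7,0,0,0,0,-1,0.2,0.7,0,0,0,0]'

```text
time: 17.42
eef_pos: [0.5512, -0.0054, 0.2727]
tcp_rot: [[0.923, -0.384, 0.004], [-0.384, -0.923, -0.001], [0.004, -0.001, -1.0]]
force: [0.2, 0.0, 0.2]
gripper_width: 0.5
grasp_force: 0.0
```

>>> carry_out --motion '[-1,0.6,0.9,0,0,0,-1,-1,0.6,0.9,0,0,0,-1,-1,0.6,0.9,0,0,0,-1,-1,0.6,0.9,0,0,0,-1,-1,0.6,0.9,0,0,0,-1,-1,0.6,0.9,0,0,0,-1]'

```text
time: 18.18
eef_pos: [0.4321, 0.0658, 0.376]
tcp_rot: [[0.923, -0.385, -0.005], [-0.385, -0.923, -0.0], [-0.005, 0.002, -1.0]]
force: [-0.2, 0.3, -0.8]
gripper_width: 1.001
grasp_force: 0.0
```

```bash
python3 - <<'E'
from h import *
f=grab_frame("wrist");save(f,"w5")
for n,g in G.items():
    h=0
    if n=="cover_small": g=[.578,-.3];h=.049
    if n=="cover_large": g=[.6715,-.03];h=.059
    print(n,fit(f,n,np.array(g),h))
find(f,["slot_narrow","slot_medium","slot_wide","rack"])
s=get_state();print(s["time"],s["eef_pos"])
E
```

```text
pot_large ([0.6719, -0.0311], 'iou', np.float64(0.648), 'p', 0.95)
cover_large ([0.67, -0.0309], 'iou', np.float64(0.947), 'p', 0.59)
pot_small None
cover_small None
knife_medium ([0.3505, -0.2957, -0.3087], 'iou', np.float64(0.941), 'p', 0.95)
knife_wide ([0.4453, -0.0599, -0.3921], 'iou', np.float64(0.922), 'p', 0.67)
slot_narrow [(0.68, [68.0, 175.0], [0.544, 0.337])]
slot_medium [(0.8, [176.0, 92.0], [0.584, 0.143])]
slot_wide [(0.87, [122.0, 132.0], [0.565, 0.236]), (0.49, [348.0, 48.0], [0.546, -0.086])]
rack []
18.725 [0.43139106 0.06634121 0.37897984]
```

View pics/w5.png

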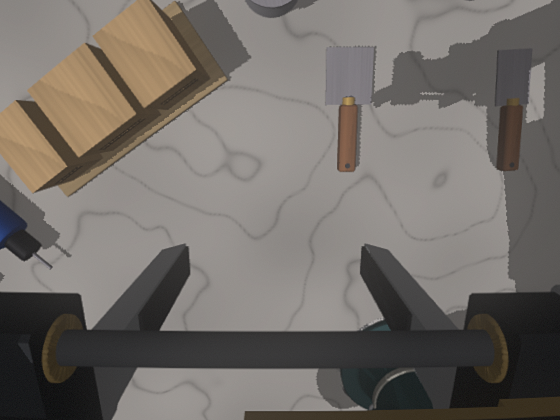

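The wrist view shows all three blocks (narrow on the left, wide in the middle, medium on the right), with the slot mouths at (68,175), (122,132) and (176,92). Both knives are unmoved. Next I'll refine the rack pose with an outline fit.

```bash
sed -i 's|^    if n=="pot_large"|    if n=="rack":return [box(-.065,.065,.16,0,.01)]+[box(-.05,.05,w,.01,.11)+[0,y,0] for y,w in((.1,.032),(0,.048),(-.1,.04))]\n&|' h.py
python3 - <<'E'
from h import *
for c in("wrist","top","side"):
    f=grab_frame(c);r=fit(f,"rack",np.array([.614,.248,.203]));print(c,r)
    if r:
        x,y,a=r[0]
        for n,o in(("narrow",.1),("wide",0),("medium",-.1)): print(n,np.round([x-.05*np.cos(a)-o*np.sin(a),y-.05*np.sin(a)+o*np.cos(a)],4))
E
```

```text
wrist None
top None
side None
```

```bash
python3 - <<'E'
from h import *
for c in("wrist","top","side"):
    f=grab_frame(c)
    for l in("rack","slot_wide"):print(c,l,[(q["p"],np.round(q["point"]),int(q["mask"].sum())) for q in cut_out(f,l)])
    # wood-colour mask fallback
    hsv=cv2.cvtColor(f["pixels"],cv2.COLOR_RGB2HSV);m=((hsv[...,0]>8)&(hsv[...,0]<24)&(hsv[...,1]>70)&(hsv[...,2]>40)).astype(np.uint8)
    px=proj(f,[.6,.25,.06]);n,lab,st,ce=cv2.connectedComponentsWithStats(cv2.morphologyEx(m,cv2.MORPH_CLOSE,np.ones((5,5))))
    print(np.round(px),[(st[i].tolist()) for i in range(1,n) if st[i,4]>800])
E
```

```text
wrist rack [(0.89, array([177., 103.]), 3412)]
wrist slot_wide [(0.6, array([ 93., 106.]), 8108)]
[105. 113.] [[0, 0, 228, 196, 23890], [338, 98, 20, 74, 1237], [501, 99, 21, 72, 1079], [41, 314, 41, 69, 1335], [468, 314, 41, 69, 1341], [245, 397, 315, 23, 3712]]
top rack [(0.51, array([187., 216.]), 242)]
top slot_wide [(0.93, array([198., 192.]), 460)]
[206. 200.] [[0, 0, 560, 118, 62159], [165, 174, 85, 50, 1750], [0, 187, 63, 114, 5579], [412, 212, 65, 38, 1112]]
side rack [(0.75, array([221., 278.]), 611), (0.62, array([259., 212.]), 231)]
side slot_wide [(0.83, array([232., 236.]), 1067)]
[227. 243.] [[0, 0, 384, 420, 78029], [521, 0, 39, 36, 1050], [382, 15, 25, 57, 888], [407, 18, 153, 77, 6084], [310, 83, 125, 95, 3887], [418, 88, 142, 66, 1729], [505, 161, 55, 259, 6394], [484, 169, 58, 35, 1152], [187, 201, 76, 89, 3502]]
```

```bash
sed -i 's|def fit(f,n,g,z0=0):|def fit(f,n,g,z0=0,M=None):|; s|^    c=\[q for q in cut_out.*|    c=[dict(mask=M,p=1)] if M is not None else [q for q in cut_out(f,n) if np.linalg.norm(at(f,q["point"],.02)[:2]-g[:2])<.09]|' h.py
cat >> h.py <<'E'
def rack(f):
    hsv=cv2.cvtColor(f["pixels"],cv2.COLOR_RGB2HSV);m=((hsv[...,0]>8)&(hsv[...,0]<24)&(hsv[...,1]>70)&(hsv[...,2]>40)).astype(np.uint8)
    n,lab,st,ce=cv2.connectedComponentsWithStats(cv2.morphologyEx(m,cv2.MORPH_CLOSE,np.ones((5,5))))
    px=proj(f,[.6,.25,.07]).astype(int);b=lab[px[1]-3:px[1]+4,px[0]-3:px[0]+4].ravel();l=np.bincount(b[b>0]).argmax()
    r=fit(f,"rack",np.array([.614,.248,.203]),M=lab==l);print(r);x,y,a=r[0]
    for n,o in(("narrow",.1),("wide",0),("medium",-.1)): print(n,np.round([x-.05*np.cos(a)-o*np.sin(a),y-.05*np.sin(a)+o*np.cos(a)],4))
E
python3 - <<'E'
from h import *
for c in("wrist","top","side"):print(c);rack(grab_frame(c))
E
```

```text
wrist
([0.6133, 0.2485, 0.1844], 'iou', np.float64(0.977), 'p', 1)
narrow [0.5458 0.3376]
wide [0.5641 0.2393]
medium [0.5825 0.141 ]
top
([0.6146, 0.2488, 0.1917], 'iou', np.float64(0.531), 'p', 1)
narrow [0.5465 0.3374]
wide [0.5655 0.2393]
medium [0.5846 0.1411]
side
([0.6123, 0.2458, 0.1988], 'iou', np.float64(0.965), 'p', 1)
narrow [0.5435 0.334 ]
wide [0.5633 0.2359]
medium [0.583  0.1379]
```

>>> carry_out --motion '[0.058,-0.526,-1,0,0,0,-0.1,0.058,-0.526,-1,0,0,0,-0.1,0.058,-0.526,-1,0,0,0,-0.1,0.058,-0.526,-1,0,0,0,-0.1]'

```text
time: 20.12
eef_pos: [0.4387, 0.0034, 0.26]
tcp_rot: [[0.923, -0.385, 0.001], [-0.385, -0.923, 0.0], [0.001, -0.001, -1.0]]
force: [0.3, 0.0, 0.9]
gripper_width: 0.609
grasp_force: 0.0
```

>>> carry_out --motion '[0.058,-0.526,-1,0,0,0,-0.1,0.058,-0.526,-1,0,0,0,-0.1,0.058,-0.526,-1,0,0,0,-0.1,0.058,-0.526,-1,0,0,0,-0.1,0.058,-0.526,-1,0,0,0,-0.1]'

```text
time: 20.75
eef_pos: [0.4477, -0.0595, 0.1427]
tcp_rot: [[0.924, -0.383, 0.006], [-0.383, -0.924, -0.001], [0.006, -0.001, -1.0]]
force: [-0.1, -0.6, 1.0]
gripper_width: 0.552
grasp_force: 0.0
```

```bash
python3 - <<'E'
from h import *
f=grab_frame("wrist");save(f,"w6")
print(fit(f,"knife_wide",np.array([.4453,-.06,-.39])))
s=get_state();print(s["time"],s["eef_pos"],s["tcp_rot"])
E
```

```text
([0.4456, -0.0596, -0.3811], 'iou', np.float64(0.964), 'p', 0.83)
20.85 [ 0.44703554 -0.05948757  0.14178876] [[ 9.23804038e-01 -3.82831638e-01  5.10258448e-03]
 [-3.82830867e-01 -9.23817714e-01 -1.16568930e-03]
 [ 5.16012068e-03 -8.76558357e-04 -9.99986302e-01]]
```

View pics/w6.png

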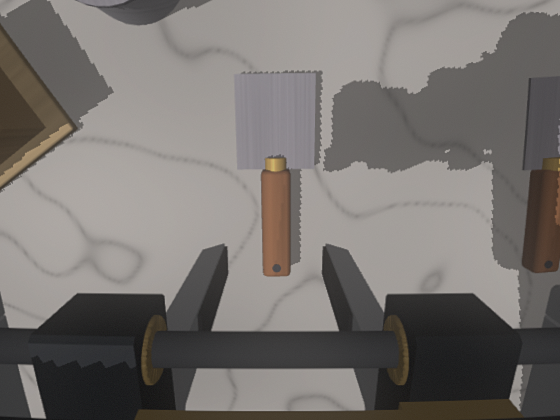

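The wide knife is between the fingers, with its handle at (276,220). I'll go down and grip it.

>>> carry_out --motion '[0,0,-0.4,0,0,0,-0.1,0,0,-0.8,0,0,0,-0.1,0,0,-0.85,0,0,0,-0.1,0,0,-0.85,0,0,0,-0.1]'

```text
time: 21.35
eef_pos: [0.4464, -0.0599, 0.0385]
tcp_rot: [[0.923, -0.384, 0.002], [-0.384, -0.923, -0.001], [0.002, -0.0, -1.0]]
force: [-0.1, 0.1, 0.1]
gripper_width: 0.549
grasp_force: 0.0
```

>>> carry_out --motion '[0,0,-0.15,0,0,0,-0.1,0,0,-0.26,0,0,0,-0.1,0,0,-0.26,0,0,0,-0.1,0,0,-0.26,0,0,0,1,0,0,-0.26,0,0,0,1,0,0,-0.26,0,0,0,1,0,0,-0.26,0,0,0,1,0,0,-0.26,0,0,0,1]'

```text
time: 22.35
eef_pos: [0.4457, -0.0599, 0.0062]
tcp_rot: [[0.923, -0.384, 0.001], [-0.384, -0.923, -0.0], [0.001, -0.0, -1.0]]
force: [-0.6, 0.3, 2.8]
gripper_width: 0.276
grasp_force: 30.0
```

>>> carry_out --motion '[0,0,0.2,0,0,0,1,0,0,0.5,0,0,0,1,0,0,0.95,0,0,0,1,0,0,0.95,0,0,0,1,0,0,0.95,0,0,0,1]'

```text
time: 22.98
eef_pos: [0.4445, -0.0597, 0.1185]
tcp_rot: [[0.923, -0.384, -0.002], [-0.384, -0.923, 0.0], [-0.002, 0.0, -1.0]]
force: [-0.6, -0.2, -0.8]
gripper_width: 0.275
grasp_force: 30.0
```

>>> carry_out --motion '[-0.02,0.38,0,0,0,0.065,1,-0.038,0.758,0,0,0,0.13,1,-0.038,0.758,0,0,0,0.13,1,-0.038,0.758,0,0,0,0.13,1]'

```text
time: 23.48
eef_pos: [0.4395, 0.0309, 0.1178]
tcp_rot: [[0.98, -0.198, -0.004], [-0.198, -0.98, -0.001], [-0.004, 0.001, -1.0]]
force: [-0.2, -0.6, -0.5]
gripper_width: 0.272
grasp_force: 30.0
```

>>> carry_out --motion '[-0.02,0.38,0,0,0,0.065,1,-0.038,0.758,0,0,0,0.13,1,-0.038,0.758,0,0,0,0.13,1,-0.038,0.758,0,0,0,0.13,1]'

```text
time: 23.98
eef_pos: [0.4361, 0.1208, 0.119]
tcp_rot: [[1.0, -0.006, -0.001], [-0.006, -1.0, -0.001], [-0.001, 0.001, -1.0]]
force: [-0.3, -0.1, -2.0]
gripper_width: 0.275
grasp_force: 30.0
```

>>> carry_out --motion '[-0.02,0.38,0,0,0,0.065,1,-0.038,0.758,0,0,0,0.13,1,-0.038,0.758,0,0,0,0.13,1,-0.038,0.758,0,0,0,0.13,1]'

```text
time: 24.48
eef_pos: [0.4319, 0.2115, 0.1194]
tcp_rot: [[0.982, 0.187, -0.001], [0.187, -0.982, -0.001], [-0.001, 0.001, -1.0]]
force: [0.1, 0.2, -1.3]
gripper_width: 0.274
grasp_force: 30.0
```

>>> carry_out --motion '[0,0,-0.3,0,0,0,1,0,0,-0.5,0,0,0,1,0,0,-0.5,0,0,0,1,0,0,-0.5,0,0,0,1,0,0,-0.5,0,0,0,1]'

```text
time: 25.1
eef_pos: [0.4329, 0.2129, 0.0614]
tcp_rot: [[0.982, 0.189, 0.003], [0.189, -0.982, 0.001], [0.003, -0.0, -1.0]]
force: [-0.0, 0.7, -0.9]
gripper_width: 0.273
grasp_force: 30.0
```

```bash
python3 - <<'E'
from h import *
f=grab_frame("wrist");save(f,"w7")
s=get_state();p=s["eef_pos"];R=s["tcp_rot"];a=np.arctan2(R[1,0],R[0,0]);print(s["time"],p,a,s["gripper_width"])
import h
o=h.parts
h.parts=lambda n,z0=0:[b+[0,0,z0] for b in o(n)] if n[0]=="k" else o(n,z0)
print(fit(f,"knife_wide",np.array([p[0],p[1],a]),p[2]+.005-.011))
find(f,["slot_narrow","slot_medium","slot_wide","knife_wide_tip"])
rack(f)
E
```

```text
25.15 [0.43271699 0.21306234 0.06120316] 0.1902340288834748 0.27627163617338185
([0.4323, 0.2132, 0.194], 'iou', np.float64(0.925), 'p', 0.81)
slot_narrow []
slot_medium []
slot_wide []
knife_wide_tip [(0.79, [272.0, 29.0], [0.558, 0.238])]
([0.614, 0.248, 0.203], 'iou', np.float64(0.0), 'p', 1)
narrow [0.5449 0.3359]
wide [0.565  0.2379]
medium [0.5852 0.14  ]
```

View pics/w7.png

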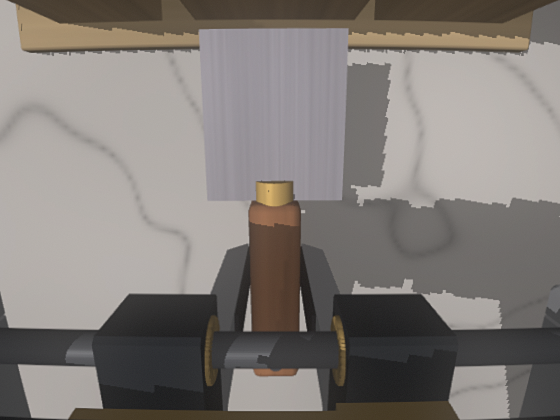

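The blade is held square ahead of the wide block, with its front edge at row 30 across columns 200–348 and parallel to the plank edge at row 50. As a lateral check I'll compare with the plank ends.

```bash
python3 - <<'E'
from h import *
f=grab_frame("wrist")
im=f["pixels"];hsv=cv2.cvtColor(im,cv2.COLOR_RGB2HSV)
m=((hsv[...,0]>8)&(hsv[...,0]<24)&(hsv[...,1]>70))
for r in(38,40,42,44):
    c=np.where(m[r,:])[0];print(r,c.min(),c.max())
for c in(60,120,400,480):
    print(c,np.where(m[:70,c])[0].max())
# predicted front plank corners for the wrist-fit rack pose
for a,x,y in((.1844,.6133,.2485),(.19,.6133,.248)):
    Q=np.array([[np.cos(a),-np.sin(a)],[np.sin(a),np.cos(a)]])
    for z in(0,.01): print(a,z,[np.round(proj(f,[*(Q@[-.065,s]+[x,y]),z]),1).tolist() for s in(.16,-.16)])
cv2.imwrite("pics/c7.png",cv2.cvtColor(cv2.resize(im[:80],(800,480//2)),cv2.COLOR_RGB2BGR))
E
```

```text
38 19 531
40 20 531
42 20 530
44 20 530
60 46
120 44
400 44
480 46
0.1844 0 [[26.5, 48.1], [520.0, 51.2]]
0.1844 0.01 [[15.8, 45.2], [530.6, 48.4]]
0.19 0 [[28.0, 49.7], [521.5, 50.0]]
0.19 0.01 [[17.4, 46.8], [532.1, 47.1]]
```

View pics/c7.png

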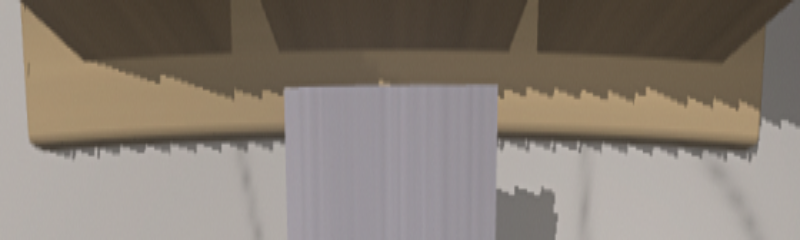

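The plank ends (20 and 530) are symmetric about column 275, matching the rack model to within 1 mm. The blade is in line, so I'll insert it slowly.

>>> carry_out --motion '[0.05,0.01,-0.01,0,0,0,1,0.12,0.023,-0.01,0,0,0,1,0.17,0.033,-0.01,0,0,0,1,0.22,0.042,-0.01,0,0,0,1,0.27,0.052,-0.01,0,0,0,1,0.32,0.061,-0.01,0,0,0,1,0.32,0.061,-0.01,0,0,0,1,0.32,0.061,-0.01,0,0,0,1]'

```text
time: 26.45
eef_pos: [0.4698, 0.2203, 0.0584]
tcp_rot: [[0.982, 0.19, -0.0], [0.19, -0.982, -0.0], [-0.0, 0.0, -1.0]]
force: [0.1, 0.2, -1.0]
gripper_width: 0.272
grasp_force: 30.0
```

>>> carry_out --motion '[0,0,0.012,0,0,0,1,0.08,0.015,0.012,0,0,0,1,0.16,0.031,0.012,0,0,0,1,0.24,0.046,0.012,0,0,0,1,0.32,0.062,0.012,0,0,0,1,0.38,0.073,0.012,0,0,0,1,0.43,0.083,0.012,0,0,0,1,0.47,0.09,0.012,0,0,0,1,0.49,0.094,0.012,0,0,0,1,0.49,0.094,0.012,0,0,0,1]'

```text
time: 27.7
eef_pos: [0.5288, 0.2316, 0.0599]
tcp_rot: [[0.982, 0.19, -0.0], [0.19, -0.982, -0.0], [-0.0, 0.0, -1.0]]
force: [-0.7, -0.2, -2.1]
gripper_width: 0.273
grasp_force: 30.0
```

>>> carry_out --motion '[0.01,0.002,0,0,0,0,1,0.02,0.004,0,0,0,0,1,0.02,0.004,0,0,0,0,1]'

```text
time: 28.08
eef_pos: [0.5298, 0.2319, 0.0598]
tcp_rot: [[0.982, 0.19, -0.003], [0.19, -0.982, -0.001], [-0.003, 0.0, -1.0]]
force: [-5.3, -0.5, 2.1]
gripper_width: 0.274
grasp_force: 30.0
```

Contact force is rising as the shoulder meets the block. One small push more, then release and back off for the medium knife.

>>> carry_out --motion '[0.012,0.002,0,0,0,0,1,0.012,0.002,0,0,0,0,1,0.012,0.002,0,0,0,0,1]'

```text
time: 28.45
eef_pos: [0.5298, 0.2319, 0.0598]
tcp_rot: [[0.982, 0.19, -0.006], [0.19, -0.982, -0.001], [-0.006, 0.0, -1.0]]
force: [-9.5, -1.8, 3.8]
gripper_width: 0.273
grasp_force: 30.0
```

>>> carry_out --motion '[0,0,0,0,0,0,0.3,0,0,0,0,0,0,0,0,0,0,0,0,0,0,0,0,0.3,0,0,0,0,0,0,1,0,0,0,0,0,0,1,0,0,0,0,0,0,1,0,0,0,0]'

```text
time: 29.32
eef_pos: [0.5343, 0.2328, 0.1829]
tcp_rot: [[0.982, 0.19, 0.006], [0.19, -0.982, 0.002], [0.006, -0.001, -1.0]]
force: [-1.0, 0.8, 0.5]
gripper_width: 0.504
grasp_force: 0.0
```

>>> carry_out --motion '[-0.6,-1,0.9,0,0,-0.1,-0.1,-0.6,-1,0.9,0,0,-0.1,-0.1,-0.6,-1,0.9,0,0,-0.1,-0.1,-0.6,-1,0.9,0,0,-0.1,-0.1]'

```text
time: 29.82
eef_pos: [0.4608, 0.1109, 0.2898]
tcp_rot: [[0.999, 0.038, 0.005], [0.038, -0.999, 0.0], [0.005, -0.0, -1.0]]
force: [0.8, -0.5, 0.9]
gripper_width: 0.553
grasp_force: 0.0
```

>>> carry_out --motion '[-0.4,-1,0,0,0,-0.12,-0.1,-0.4,-1,0,0,0,-0.12,-0.1,-0.4,-1,0,0,0,-0.12,-0.1,-0.4,-1,0,0,0,-0.12,-0.1,-0.4,-1,0,0,0,-0.12,-0.1]'

```text
time: 30.45
eef_pos: [0.4131, -0.0063, 0.2868]
tcp_rot: [[0.991, -0.136, -0.002], [-0.136, -0.991, 0.001], [-0.002, -0.001, -1.0]]
force: [0.5, 0.3, 0.4]
gripper_width: 0.551
grasp_force: 0.0
```

>>> carry_out --motion '[-0.4,-1,0,0,0,-0.12,-0.1,-0.4,-1,0,0,0,-0.12,-0.1,-0.4,-1,0,0,0,-0.12,-0.1,-0.4,-1,0,0,0,-0.12,-0.1,-0.4,-1,0,0,0,-0.12,-0.1]'

```text
time: 31.08
eef_pos: [0.3654, -0.1261, 0.2878]
tcp_rot: [[0.951, -0.311, -0.0], [-0.311, -0.951, 0.001], [-0.0, -0.001, -1.0]]
force: [0.7, 0.4, -0.1]
gripper_width: 0.549
grasp_force: 0.0
```

```bash
python3 - <<'E'
from h import *
f=grab_frame("wrist");save(f,"w8")
for n,g in G.items():
    h=0
    if n=="cover_small": g=[.578,-.3];h=.049
    if n=="cover_large": g=[.6715,-.03];h=.059
    print(n,fit(f,n,np.array(g),h))
s=get_state();R=s["tcp_rot"];print(s["time"],s["eef_pos"],np.arctan2(R[1,0],R[0,0]),s["joint_positions"])
f=grab_frame("side");save(f,"s8");cv2.imwrite("pics/c8.png",cv2.cvtColor(cv2.resize(f["pixels"][170:320,150:400],(800,480),interpolation=cv2.INTER_CUBIC),cv2.COLOR_RGB2BGR))
find(f,["knife_wide","slot_wide","knife_wide_tip"])
E
```

```text
pot_large None
cover_large None
pot_small None
cover_small None
knife_medium ([0.3501, -0.2948, -0.3091], 'iou', np.float64(0.945), 'p', 0.73)
knife_wide None
31.425 [ 0.36487223 -0.12719817  0.28797536] -0.3179817464176997 [-4.82446492e-01 -2.81419378e-01  1.54595542e+00  4.71953121e-06
  1.87696460e+00  1.40633300e+00]
knife_wide [(0.75, [248.0, 252.0], [0.548, 0.203]), (0.55, [260.0, 213.0], [0.657, -0.009])]
slot_wide [(0.79, [237.0, 244.0], [0.566, 0.234]), (0.66, [344.0, 192.0], [0.418, -0.266])]
knife_wide_tip []
```

View pics/c8.png

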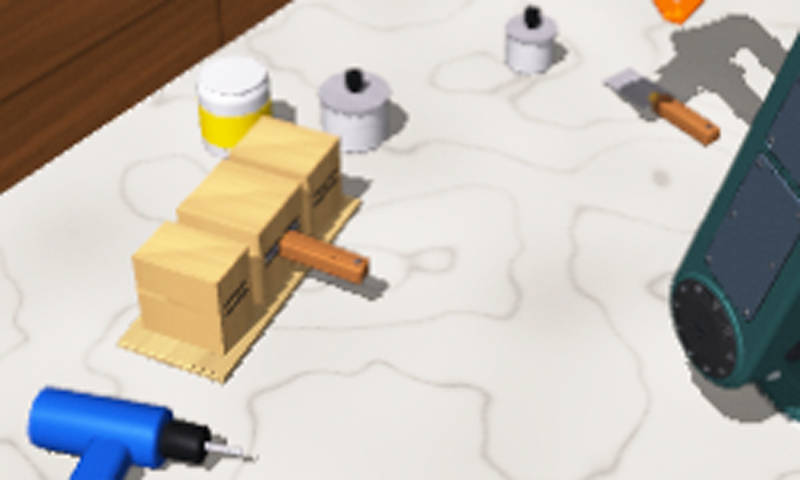

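The wide knife is home in the middle block, with its handle at (325,255) in the crop. Both covers sit on their pots at (355,100) and (530,40). Next is the medium knife.

>>> carry_out --motion '[-0.062,-0.699,-0.6,0,0,0,-0.1,-0.062,-0.699,-0.6,0,0,0,-0.1,-0.062,-0.699,-0.6,0,0,0,-0.1,-0.062,-0.699,-0.6,0,0,0,-0.1]'

```text
time: 32.12
eef_pos: [0.3575, -0.2114, 0.2167]
tcp_rot: [[0.949, -0.314, 0.001], [-0.314, -0.949, -0.0], [0.001, -0.0, -1.0]]
force: [-0.1, -0.2, 0.7]
gripper_width: 0.55
grasp_force: 0.0
```

>>> carry_out --motion '[-0.062,-0.699,-0.6,0,0,0.003,-0.1,-0.062,-0.699,-0.6,0,0,0.003,-0.1,-0.062,-0.699,-0.6,0,0,0.003,-0.1,-0.062,-0.699,-0.6,0,0,0.003,-0.1]'

```text
time: 32.62
eef_pos: [0.3509, -0.2951, 0.1459]
tcp_rot: [[0.951, -0.309, 0.002], [-0.308, -0.951, -0.002], [0.003, 0.001, -1.0]]
force: [0.2, -0.1, -0.1]
gripper_width: 0.551
grasp_force: 0.0
```

```bash
python3 - <<'E'
from h import *
f=grab_frame("wrist")
print(fit(f,"knife_medium",np.array([.35,-.295,-.31])))
s=get_state();R=s["tcp_rot"];print(s["eef_pos"],np.arctan2(R[1,0],R[0,0]))
E
```

```text
None
[ 0.35106476 -0.29515023  0.14629657] -0.31294997365134547
```

```bash
python3 - <<'E'
from h import *
f=grab_frame("wrist");save(f,"w9")
for l in("knife_medium","knife_narrow","knife_wide"):
  r=cut_out(f,l);print(l,[(q["p"],q["point"],at(f,q["point"],.012),int(q["mask"].sum())) for q in r])
find(f,["knife_medium","knife_medium_tip"])
r=cut_out(f,"knife_medium")
if r: print(fit(f,"knife_medium",np.array([.35,-.295,-.31]),M=r[0]["mask"]))
E
```

```text
knife_medium [(0.65, [237.1, 99.7], array([ 0.44785739, -0.29312482,  0.012     ]), 9483)]
knife_narrow []
knife_wide []
knife_medium [(0.95, [240.0, 165.0], [0.394, -0.277])]
knife_medium_tip [(0.69, [218.0, 22.0], [0.511, -0.298])]
([0.3976, -0.2767, -0.1864], 'iou', np.float64(0.963), 'p', 1)
```

View pics/w9.png

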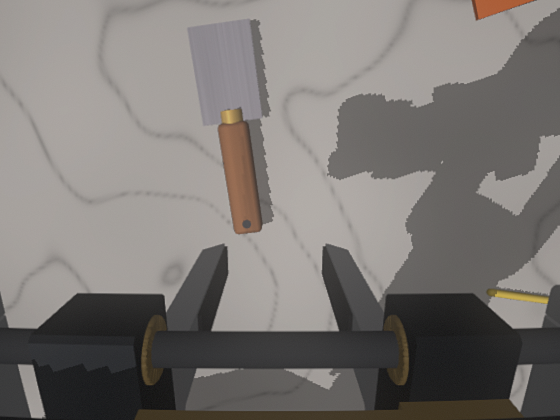

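The medium knife has been knocked. Its handle is now at (240,175) and its blade at (230,75), which puts its origin at about (0.398, -0.277). I'll correct for that and grip it.

>>> carry_out --motion '[0.388,0.154,0,0,0,0.084,-0.1,0.388,0.154,0,0,0,0.084,-0.1,0.388,0.154,0,0,0,0.084,-0.1,0.388,0.154,0,0,0,0.084,-0.1]'

```text
time: 33.58
eef_pos: [0.3957, -0.2772, 0.1439]
tcp_rot: [[0.982, -0.189, -0.0], [-0.189, -0.982, -0.0], [-0.0, 0.0, -1.0]]
force: [-0.0, 0.6, 0.3]
gripper_width: 0.55
grasp_force: 0.0
```

```bash
python3 - <<'E'
from h import *
f=grab_frame("wrist")
print(fit(f,"knife_medium",np.array([.3976,-.2767,-.1864])))
s=get_state();R=s["tcp_rot"];print(s["eef_pos"],np.arctan2(R[1,0],R[0,0]))
E
```

```text
([0.3979, -0.2764, -0.1888], 'iou', np.float64(0.977), 'p', 0.85)
[ 0.39570379 -0.27732842  0.14400632] -0.1900782088708256
```

>>> carry_out --motion '[0.018,0.007,-0.4,0,0,0,-0.1,0.018,0.007,-0.8,0,0,0,-0.1,0.018,0.007,-0.85,0,0,0,-0.1,0.018,0.007,-0.85,0,0,0,-0.1]'

```text
time: 34.17
eef_pos: [0.3987, -0.2767, 0.0429]
tcp_rot: [[0.982, -0.188, 0.001], [-0.188, -0.982, -0.001], [0.001, 0.001, -1.0]]
force: [-0.6, -0.3, 0.4]
gripper_width: 0.553
grasp_force: 0.0
```

>>> carry_out --motion '[0,0,-0.18,0,0,0,-0.1,0,0,-0.3,0,0,0,-0.1,0,0,-0.3,0,0,0,-0.1,0,0,-0.3,0,0,0,1,0,0,-0.3,0,0,0,1,0,0,-0.3,0,0,0,1,0,0,-0.3,0,0,0,1,0,0,-0.3,0,0,0,1]'

```text
time: 35.17
eef_pos: [0.3988, -0.2764, 0.0065]
tcp_rot: [[0.982, -0.188, 0.001], [-0.188, -0.982, -0.001], [0.001, 0.001, -1.0]]
force: [0.3, 0.5, 3.6]
gripper_width: 0.274
grasp_force: 30.0
```

>>> carry_out --motion '[0,0,0.2,0,0,0,1,0,0,0.5,0,0,0,1,0,0,0.95,0,0,0,1,0,0,0.95,0,0,0,1,0,0,0.95,0,0,0,1]'

```text
time: 35.8
eef_pos: [0.398, -0.2756, 0.1189]
tcp_rot: [[0.982, -0.188, -0.001], [-0.188, -0.982, 0.001], [-0.001, -0.001, -1.0]]
force: [0.2, -0.7, -1.3]
gripper_width: 0.276
grasp_force: 30.0
```

>>> carry_out --motion '[0.05,0.4,0,0,0,0.03,1,0.109,0.815,0,0,0,0.063,1,0.109,0.815,0,0,0,0.063,1,0.109,0.815,0,0,0,0.063,1]'

```text
time: 36.3
eef_pos: [0.4107, -0.1781, 0.1183]
tcp_rot: [[0.996, -0.094, -0.003], [-0.094, -0.996, 0.001], [-0.003, -0.001, -1.0]]
force: [-1.0, -0.1, -0.7]
gripper_width: 0.277
grasp_force: 30.0
```

>>> carry_out --motion '[0.05,0.4,0,0,0,0.03,1,0.109,0.815,0,0,0,0.063,1,0.109,0.815,0,0,0,0.063,1,0.109,0.815,0,0,0,0.063,1]'

```text
time: 36.8
eef_pos: [0.4245, -0.0817, 0.1194]
tcp_rot: [[1.0, -0.001, -0.001], [-0.001, -1.0, -0.001], [-0.001, 0.001, -1.0]]
force: [-0.7, -0.2, -1.2]
gripper_width: 0.277
grasp_force: 30.0
```

>>> carry_out --motion '[0.05,0.4,0,0,0,0.03,1,0.109,0.815,0,0,0,0.063,1,0.109,0.815,0,0,0,0.063,1,0.109,0.815,0,0,0,0.063,1]'

```text
time: 37.3
eef_pos: [0.4378, 0.0157, 0.1197]
tcp_rot: [[0.996, 0.093, -0.001], [0.093, -0.996, -0.001], [-0.001, 0.001, -1.0]]
force: [-1.1, 0.2, -0.4]
gripper_width: 0.275
grasp_force: 30.0
```

>>> carry_out --motion '[0.05,0.4,0,0,0,0.03,1,0.109,0.815,0,0,0,0.063,1,0.109,0.815,0,0,0,0.063,1,0.109,0.815,0,0,0,0.063,1,0.109,0.815,0,0,0,0.063,1]'

```text
time: 37.92
eef_pos: [0.4509, 0.1133, 0.1199]
tcp_rot: [[0.983, 0.185, -0.0], [0.185, -0.983, -0.001], [-0.0, 0.001, -1.0]]
force: [0.5, -0.7, -2.0]
gripper_width: 0.27
grasp_force: 30.0
```

>>> carry_out --motion '[0,0,-0.3,0,0,0,1,0,0,-0.495,0,0,0,1,0,0,-0.495,0,0,0,1,0,0,-0.495,0,0,0,1,0,0,-0.495,0,0,0,1]'

```text
time: 38.55
eef_pos: [0.452, 0.1149, 0.0621]
tcp_rot: [[0.982, 0.188, 0.003], [0.188, -0.982, 0.0], [0.003, 0.0, -1.0]]
force: [-0.8, 0.2, -0.5]
gripper_width: 0.274
grasp_force: 30.0
```

```bash
python3 - <<'E'
from h import *
f=grab_frame("wrist");save(f,"w10")
s=get_state();p=s["eef_pos"];R=s["tcp_rot"];a=np.arctan2(R[1,0],R[0,0]);print(s["time"],p,a)
import h
o=h.parts
h.parts=lambda n,z0=0:[b+[0,0,z0] for b in o(n)] if n[0]=="k" else o(n,z0)
r=fit(f,"knife_medium",np.array([p[0],p[1],a]),p[2]+.005-.011);print(r)
S=np.array([.5831,.1404]);t=.19;ex=np.array([np.cos(t),np.sin(t)]);ey=np.array([-ex[1],ex[0]])
for v in ([p[0]-.0009,p[1],a],r[0]):
    tip=np.array(v[:2])+.115*np.array([np.cos(v[2]),np.sin(v[2])])-S;print("tip in slot",tip@ex,tip@ey)
Q=np.c_[ex,ey]
print([np.round(proj(f,[*(Q@[-.065,s_]+[.6133,.248]),.01]),1).tolist() for s_ in(.16,-.16)])
m=cv2.cvtColor(f["pixels"],cv2.COLOR_RGB2HSV);m=((m[...,0]>8)&(m[...,0]<24)&(m[...,1]>70))
for q in(38,41,44): print(np.where(m[q])[0].max())
E
```

```text
38.6 [0.45185096 0.11502261 0.061971  ] 0.1889841556870225
([0.4504, 0.1151, 0.1862], 'iou', np.float64(0.902), 'p', 0.74)
tip in slot -0.01956372101478338 -8.00018533182412e-05
tip in slot -0.020090922341968045 -0.00022013073337275426
[[-120.7, 58.3], [371.8, 45.9]]
370
370
370
```

View pics/w10.png

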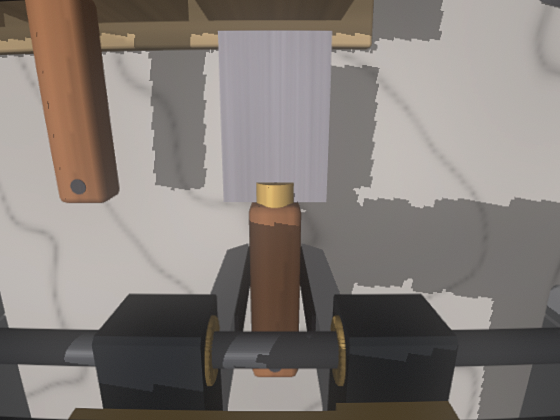

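The medium blade is in line with the medium block. The plank's right end is seen at column 370 against 371.8 predicted, and the tip is about 20 mm short of the slot. I'll insert it.

>>> carry_out --motion '[0.05,0.01,0,0,0,0,1,0.12,0.023,0,0,0,0,1,0.17,0.033,0,0,0,0,1,0.22,0.042,0,0,0,0,1,0.27,0.052,0,0,0,0,1,0.32,0.061,0,0,0,0,1,0.32,0.061,0,0,0,0,1,0.32,0.061,0,0,0,0,1]'

```text
time: 39.65
eef_pos: [0.489, 0.1224, 0.0605]
tcp_rot: [[0.982, 0.188, -0.0], [0.188, -0.982, -0.0], [-0.0, 0.0, -1.0]]
force: [-0.6, -0.5, -1.3]
gripper_width: 0.273
grasp_force: 30.0
```

>>> carry_out --motion '[0.08,0.015,0,0,0,0,1,0.16,0.031,0,0,0,0,1,0.24,0.046,0,0,0,0,1,0.32,0.062,0,0,0,0,1,0.38,0.073,0,0,0,0,1,0.43,0.083,0,0,0,0,1,0.47,0.09,0,0,0,0,1,0.49,0.094,0,0,0,0,1,0.49,0.094,0,0,0,0,1]'

```text
time: 40.78
eef_pos: [0.548, 0.1337, 0.0605]
tcp_rot: [[0.982, 0.188, -0.0], [0.188, -0.982, -0.0], [-0.0, 0.0, -1.0]]
force: [0.1, -0.5, 0.3]
gripper_width: 0.275
grasp_force: 30.0
```

>>> carry_out --motion '[0.01,0.002,0,0,0,0,1,0.02,0.004,0,0,0,0,1,0.02,0.004,0,0,0,0,1]'

```text
time: 41.15
eef_pos: [0.5496, 0.134, 0.0605]
tcp_rot: [[0.982, 0.188, -0.002], [0.188, -0.982, -0.001], [-0.002, 0.0, -1.0]]
force: [-2.9, -2.3, 0.7]
gripper_width: 0.274
grasp_force: 30.0
```

>>> carry_out --motion '[0.015,0.003,0,0,0,0,1,0.015,0.003,0,0,0,0,1,0.015,0.003,0,0,0,0,1]'

```text
time: 41.52
eef_pos: [0.5497, 0.134, 0.0604]
tcp_rot: [[0.982, 0.188, -0.006], [0.188, -0.982, -0.001], [-0.006, 0.0, -1.0]]
force: [-7.2, -2.0, 2.7]
gripper_width: 0.275
grasp_force: 30.0
```

>>> carry_out --motion '[0,0,0,0,0,0,0.3,0,0,0,0,0,0,0,0,0,0,0,0,0,0,0,0,0.3,0,0,0,0,0,0,1,0,0,0,0,0,0,1,0,0,0,0,0,0,1,0,0,0,0]'

```text
time: 42.4
eef_pos: [0.5539, 0.1348, 0.1834]
tcp_rot: [[0.982, 0.188, 0.006], [0.188, -0.982, 0.001], [0.006, 0.0, -1.0]]
force: [-1.0, 0.2, -0.3]
gripper_width: 0.497
grasp_force: 0.0
```

>>> carry_out --motion '[-0.9,-0.9,1,0,0,0,0,-0.9,-0.9,1,0,0,0,0,-0.9,-0.9,1,0,0,0,0,-0.9,-0.9,1,0,0,0,0]'

```text
time: 42.9
eef_pos: [0.4438, 0.0251, 0.3027]
tcp_rot: [[0.983, 0.185, 0.005], [0.185, -0.983, -0.001], [0.005, 0.002, -1.0]]
force: [0.2, 0.8, -0.0]
gripper_width: 0.5
grasp_force: 0.0
```

>>> carry_out --motion '[-0.9,-0.9,0.8,0,0,0,0,-0.9,-0.9,0.8,0,0,0,0,-0.9,-0.9,0.8,0,0,0,0,-0.9,-0.9,0.8,0,0,0,0,-0.9,-0.9,0.8,0,0,0,0]'

```text
time: 43.52
eef_pos: [0.337, -0.0812, 0.3942]
tcp_rot: [[0.982, 0.189, -0.003], [0.189, -0.982, 0.002], [-0.003, -0.003, -1.0]]
force: [0.4, 0.3, -0.9]
gripper_width: 0.499
grasp_force: 0.0
```

```bash
python3 - <<'E'
from h import *
for c in("wrist","side","top"):
    f=grab_frame(c)
    for n,h,g in(("cover_small",.049,[.578,-.3]),("pot_small",0,[.578,-.3]),("cover_large",.059,[.6715,-.03]),("pot_large",0,[.6715,-.03])): print(c,n,fit(f,n,np.array(g),h))
    if c=="wrist":cv2.imwrite("pics/w11.png",cv2.cvtColor(f["pixels"],cv2.COLOR_RGB2BGR))
    if c=="side":cv2.imwrite("pics/c11.png",cv2.cvtColor(cv2.resize(f["pixels"][150:310,170:390],(800,580),interpolation=cv2.INTER_CUBIC),cv2.COLOR_RGB2BGR))
E
```

```text
wrist cover_small ([0.5769, -0.3005], 'iou', np.float64(0.967), 'p', 0.97)
wrist pot_small ([0.5792, -0.3023], 'iou', np.float64(0.211), 'p', 0.7)
wrist cover_large None
wrist pot_large None
side cover_small None
side pot_small ([0.5794, -0.307], 'iou', np.float64(0.471), 'p', 0.64)
side cover_large ([0.6673, -0.0322], 'iou', np.float64(0.842), 'p', 0.55)
side pot_large ([0.6702, -0.0337], 'iou', np.float64(0.425), 'p', 0.69)
top cover_small ([0.5776, -0.3001], 'iou', np.float64(0.863), 'p', 0.74)
top pot_small None
top cover_large ([0.6712, -0.03], 'iou', np.float64(0.953), 'p', 0.85)
top pot_large ([0.6479, -0.0188], 'iou', np.float64(0.052), 'p', 0.45)
```

View pics/c11.png

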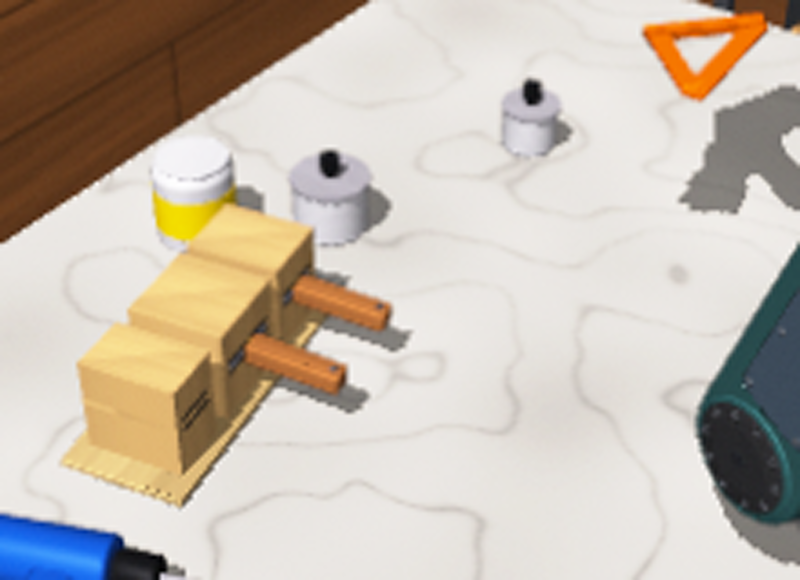

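Both knives are home, with handles at (345,300) and (295,360) in the crop. Both covers are seated and level at (330,175) and (530,105). No narrow knife is on the bench, and the bystanders look undisturbed.

```bash
python3 -c "
from cell import *
print(hand_in())"
```

```text
the job is handed in; nothing more can be done
None
```

I handed the job in with both covers seated on their pots and the wide and medium knives fully home in their matching slots. There was no narrow knife on the bench, and the hand-in returned no verdict.

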